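# Unlock the parts box and flip its lid open

## Robot

A 6-joint arm with a two-finger parallel gripper is mounted at the origin on the work surface. World frame = base frame: x ahead of the robot, y to its left, z up, the work surface at z = 0. Lengths are in m, angles in rad, forces in N, time in s.
With the tool pointing down it reaches from about 0.25 to 0.725 m from the base axis. Payload 4 kg.
Tool frame: the origin (TCP) lies midway between the tips of the shut fingers; the grasp point (between the pads) lies 19 mm behind it (bot.grip_point_offset is the distance from the TCP to the grasp point, in m); z points along the fingers, y is the line along which they close (so a half turn about z gives the same grasp; the last joint's range is limited). The gripper opens to 85 mm and grips with 20 to 120 N. Pads are 22 mm wide; open, the fingers measure 114 mm over their backs; the gripper's body (76 mm by 85 mm) begins 54 mm behind the grasp point. The pads swing forward as they close: fully open they stand 13 mm farther back than shut.
Start: joints at [1.102, 0.241, 0.005, 1.335, 0, 1.571], TCP at [0.226, 0.446, 0.231] pointing down, gripper open.
Joint ranges: [-2.72, 2.72], [-1.05, 1.87], [-1.09, 1.28], [-1.99, 2.15], [-1.42, 1.44], [-3.14, 3.14]. Speed limits (rad/s): [2.79, 2.79, 3.14, 3.14, 3.14, 3.14].

## Interface

Orientations are given as a unit quaternion [x, y, z, w].
In Python, from workcell import bot gives the robot as it stands.
- The arm moves only by the tool step_arm, never from a script. Its argument "targets" is text: rows parted by semicolons, each of 7 numbers parted by spaces: the opening, from -1 (shut) to 1 (fully open), so that 0 is half open, then the shift along the world's x, y, z normalised to -1 to 1, where 1 is 0.5 m, then the turn, a rotation vector about the world's x, y, z normalised to -1 to 1, where 1 is pi/4 rad. In form: gripper x y z wx wy wz; .... A call has 1 to 10 rows; each row is the pose to reach, as a shift and turn from the pose commanded when the call began; what a row does not reach only later rows make up. A row lasts 1/12 s, in which the tool goes at most 41.7 mm and 7.16 degrees, less where a joint would pass 70% of its speed; a pose out of reach is approached as far as the arm can. A call with a number of a shift or a turn outside -1 to 1 is refused whole. A call with a gripper value outside its range is refused whole. The fingers move at their own pace and stop on an object; the grip force is fixed at half the most. Time passes only in rows, so rows that repeat a pose let the fingers close. It gives the time, the measured TCP pose, the force, the opening and the grip force at its end, in the units of the state.
- bot.get_obs(): the state, without advancing time (a new reading comes with each control period).
- bot.camera(name): name is "scene" or "top" or "wrist"; returns the picture (400x640x3 uint8, red, green, blue); there is no depth.
- bot.camera_info(name): a dict with "vertical_fov" (degrees; the focal length in pixels is half the picture's height over the tangent of half this angle, whatever the lens; pixels are square), "cx", "cy" (the principal point, pixels), "pose" (4x4, takes a point from camera to world coordinates). Camera axes: x right, y up, looking along -z (the intrinsics and any distortion apply to the point x, -y, -z); pixel columns grow to the right and rows downward; lengths in m; the calibration is good to about 2 mm. The wrist camera is an equidistant fisheye: a pixel r from the principal point sees the ray r / f radians off the axis. A picture is of the moment at which its call begins: read the wrist's pose just before it. camera_info takes no time and is no camera call; for the wrist camera it gives the pose at the moment of the call.
- bot.job_done(): hands the job in; it is judged then, once.
The state is a dict: "clock": time; "joint_pos": joint angles; "joint_vel": joint speeds; "tau": joint torques, N m; "eef_pos": TCP position; "tool_rot": TCP orientation; "ft_force": force on the tool from outside, world axes, zero at the start; "ft_torque": the same for the moment, N m; "grip_width": finger opening in m; "grasp_force": force on a finger pad.
Only numpy, scipy, OpenCV 4.12 (cv2) and the standard library are available. Lean on these libraries where they do the work, as an engineer would, in place of code of your own. Each camera call takes 0.05 s, during which the arm holds its last target. There are 200 camera calls.

## Task

Unlock the grey steel parts box: with a fingertip, push the lock lever on its lid a quarter turn, clockwise seen from above, until it points at the hinge. Then get the fingers under the tab at the lid's front edge and flip the lid up and over, past upright, so that its own weight holds it fully open. Only push, gently - nothing is to be gripped or picked up - and leave all the other things on the table as they are.

Things in the scene. Friction and masses are not known exactly. Their poses are not given: they have to be found in the camera images.
- parts_box: Grey painted steel box, 150 (x) x 200 (y) x 90 mm high, walls 4 mm, fixed to the table. Origin: centre of its underside. Its own -x side is the front, where the tab sticks out; it faces the robot's left, give or take half a radian. The lid's hinge runs along the back (+x) top edge. z is up.
- lid_hinge (a point): Middle of the hinge axis, on the box's back top edge, 75 mm behind the box's centre and 90 mm above the table; fixed to the box, axes as the box's; the hinge axis is its y axis.
- lid (a joint): Lid angle in rad: 0 shut, 1.57 upright, 1.95 fully open against its stop, leaning back beyond the hinge. The lid is a steel plate 150 (from the hinge forward) x 204 x 4 mm, about 0.35 kg (may vary by a third), its underside level with the hinge axis when shut. The hinge is nearly free (about 2 N at the tab lifts it): below about 1.5 rad it falls shut, beyond about 1.6 rad it falls open by itself. It cannot be raised more than 0.02 rad while locked.
- tab_edge (a point): Middle of the lower front edge of the lid's lifting tab; moves with the lid. The tab is a flat steel tongue, 80 mm wide (y) and 4 mm thick, level with the lid plate, and sticks out 30 mm beyond the box's front wall, 90 mm above the table when shut, nothing underneath; this point is 180 mm from the hinge axis. Axes as the box's when the lid is shut: +x towards the hinge, z out of the lid's upper side.
- lock (a joint): Angle of the quarter-turn cam lock in rad: 0 locked (lever along the box's +y, across the lid), grows clockwise seen from above, 1.57 unlocked (lever along +x, pointing at the hinge), stop at 1.60. The lid comes free beyond about 1.2. Starts somewhere in 0 to 0.35. It turns stiffly (1 to 2 N at the lever's end) and stays where it is left. The lock turns with the lid when the lid is flipped.
- lock_pivot (a point): On the lock's axis at half the lever's height, in the middle of the lid's width, 118 mm forward of the hinge axis; with the lid shut 107 mm above the table, the lid's top being 94 mm. Round steel hub 26 mm across. Moves with the lid; axes as tab_edge.
- lever_tip (a point): End of the steel lock lever, at half its height, 52 mm from the lock's axis. The lever is a bar 10 mm wide and 14 mm high; its underside is 6 mm above the lid plate. Its +y axis runs outward along the lever, z along the lock's axis.
- camera: Bystander: cream plastic instant camera, about 100 x 115 x 95 mm high. Origin: centre of its underside, as for all the bystanders.
- lens: Bystander: black camera lens standing upright, 70 mm across, 66 mm high.
- focus_rail: Bystander: steel macro focusing rail lying flat, 150 (its x) x 65 x 40 mm high.
- bulb_a: Bystander: blue-tinted glass flashbulb standing on its metal cap, 27 mm across, 50 mm high; easily tipped.
- bulb_b: Bystander: flashbulb like bulb_a.
- bulb_c: Bystander: flashbulb like bulb_a.
- step_ring: Bystander: wide chrome step-up ring lying flat, 82 mm across, 8 mm high.

How it is judged:
On the way, in this order (a step that is already met when the one before it is completed fails the run):
1. the lock lever is pushed round to unlocked while the lid is shut (value of joint lock above 1.25 rad and value of joint lid below 0.1 rad), for 0.2 s.
2. the lid has been flipped past upright (value of joint lid above 1.7 rad), for 0.2 s.
At the end, for the whole second after the job is handed in: The lid rests fully open by itself (above 1.85 rad, still), the lock is turned to unlocked (above 1.25 rad), and every other thing stands within 30 mm of where it was, upright as it was (value of joint lid above 1.85 rad and value of joint lock above 1.25 rad and velocity of joint lid between -0.1 and 0.1 rad/s and distance of each of camera, lens, focus_rail, bulb_a, bulb_b, bulb_c, step_ring from where it was at the start of the episode below 0.03 m and angle between each of camera, lens, focus_rail, bulb_a, bulb_b, bulb_c, step_ring's own z axis and vertical below 0.3 rad); the robot touches nothing.
It fails at once if another thing on the table was lifted, pushed more than 30 mm or tipped over (distance of any of camera, lens, focus_rail, bulb_a, bulb_b, bulb_c, step_ring from where it was at the start of the episode above 0.03 m or angle between any of camera, lens, focus_rail, bulb_a, bulb_b, bulb_c, step_ring's own z axis and vertical above 0.5 rad).
It fails at once if the fingers gripped or forced the box, its lid or its lock (more than 30 N) (contact force between the fingers and parts_box above 30 N).
It also fails if it takes over 56 s, if anything falls off the work surface, if the arm or the gripper's body presses on something with over 40 N, if the wrist force passes 120 N, or if a joint passes its speed limit or range.

## Working session

There is one attempt and no reset: what is moved stays moved. The work goes in short steps, Python scripts to look and compute and a tool call to move; the robot and the scene stay as the last step left them, time stands still between calls to the robot, and variables do not carry over. Pictures are saved under pics/ and viewed, at most 10 in all, crops included, and the job is handed in when it is done.

Besides the shell and the picture viewer there is one more tool, called after "Request:" as name(argument=value, ...) on one line, values as JSON. step_arm: Moves the arm, as the interface text tells. Scaled input: -1 to 1 covers 0.5 m each way for a shift and pi/4 rad each way for a turn. Its arguments: {"type":"object","properties":{"targets":{"type":"string"}},"required":["targets"]}

```bash
mkdir -p pics; cat > h.py <<'E'
import numpy as np, cv2
from workcell import bot
def ray(info,u,v):
    f=200/np.tan(np.radians(info["vertical_fov"])/2); P=np.array(info["pose"])
    d=P[:3,:3]@np.array([(u-info["cx"])/f,-(v-info["cy"])/f,-1.]); return P[:3,3],d/np.linalg.norm(d)
def onz(info,u,v,z):
    o,d=ray(info,u,v); return o+d*(z-o[2])/d[2]
def proj(info,p):
    f=200/np.tan(np.radians(info["vertical_fov"])/2); P=np.array(info["pose"])
    c=P[:3,:3].T@(np.array(p)-P[:3,3]); return info["cx"]-f*c[0]/c[2], info["cy"]+f*c[1]/c[2]
E
python3 - <<'E'
from h import *
for n in("scene","top"):
    cv2.imwrite(f"pics/{n}0.png",bot.camera(n)[:,:,::-1]); i=bot.camera_info(n); print(n,i["vertical_fov"],i["cx"],i["cy"],np.round(i["pose"],3).tolist())
o=bot.get_obs(); print(o["clock"],o["eef_pos"],o["tool_rot"],o["ft_force"])
E
```

```text
scene 46.696262147223855 320.78574372048814 204.96533557794507 [[0.776, -0.424, 0.467, 1.11], [0.63, 0.506, -0.589, -0.594], [0.013, 0.751, 0.66, 0.829], [0.0, 0.0, 0.0, 1.0]]
top 51.47403423748319 312.0953492942753 202.4951046798947 [[0.016, 0.981, -0.192, 0.437], [-1.0, 0.016, -0.002, 0.068], [0.001, 0.192, 0.981, 0.918], [0.0, 0.0, 0.0, 1.0]]
0.1 [0.22565537 0.44555299 0.23048607] [ 2.32252277e-01  9.72655114e-01 -9.28237635e-04 -2.15741294e-04] [-0.17216837  1.0962021  -0.37688592]
```

View pics/top0.png

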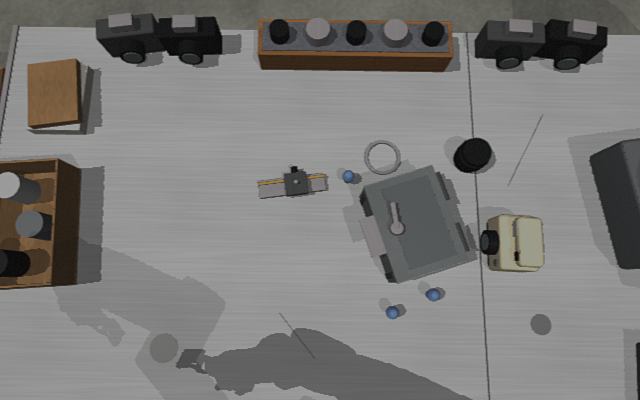

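View pics/scene0.png

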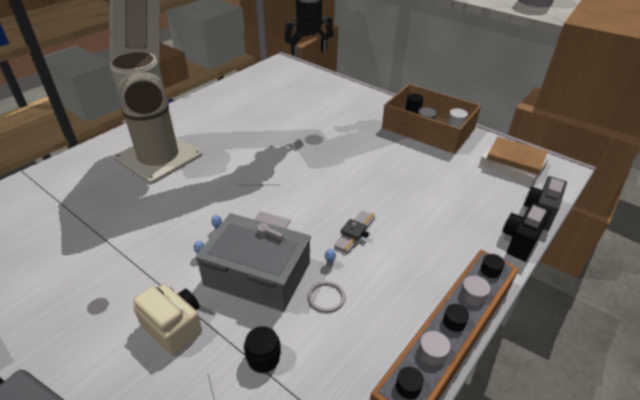

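The top view has the box at about (418,225). The tab points image-left (+y) at (370,237), the lever hub is at (398,228) and its tip at (394,203). The bulbs are at (348,176), (392,313) and (433,295), and the camera is close behind the hinge at (490,242). Next is an enlarged crop.

```bash
python3 - <<'E'
import cv2
im=cv2.imread("pics/top0.png")[140:330,335:555]
cv2.imwrite("pics/crop.png",cv2.resize(im,None,fx=3.15,fy=3.15,interpolation=cv2.INTER_CUBIC))
E
```

```text
(no output)
```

View pics/crop.png

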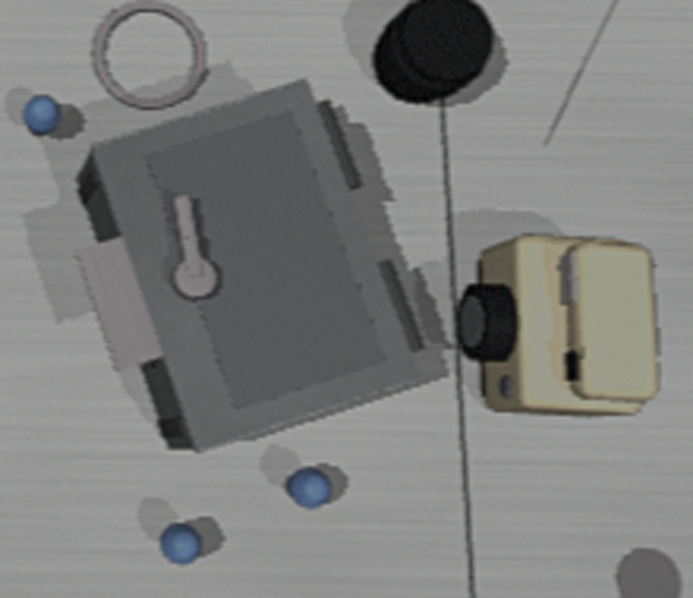

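The crop shows the lid corners at (94,148), (307,80), (447,378) and (200,452), and the tab's front edge from (78,251) to (121,371). The hub is at (196,276) and the lever end at (182,197).

```bash
python3 - <<'E'
from h import *
i=bot.camera_info("top"); s=3.15
w=lambda u,v,z: onz(i,335+u/s-.35,140+v/s-.35,z)[:2]
c=[w(*p,.094) for p in[(94,148),(307,80),(447,378),(200,452)]]
t=[w(*p,.094) for p in[(78,251),(121,371)]]
hub=w(196,276,.114); tip=w(182,197,.114)
print(np.round(c,3).tolist(),np.round(t,3).tolist(),hub,tip)
print([np.linalg.norm(c[k]-c[(k+1)%4]).round(3) for k in range(4)],np.linalg.norm(tip-hub))
y=(c[0]-c[3])+(c[1]-c[2])+(t[0]-t[1]); y/=np.linalg.norm(y); x=np.array([y[1],-y[0]])
print("x",x,"y",y,"yaw",np.arctan2(x[1],x[0]))
ctr=np.mean(c,0); tm=np.mean(t,0); print("ctr",ctr,"tabmid",tm,"hinge from tab",tm+.18*x,"hinge from ctr",ctr+.075*x,"hub->",hub+.118*x)
d=tip-hub; print("lock",np.arctan2(d@x,d@y))
for n,p,z in[("ba",(42,115),.04),("bb",(310,488),.04),("bc",(181,544),.04),("camlens",(470,322),.05),("ring",(150,55),.004)]: 
    q=w(*p,z); print(n,q, "box", (q-ctr)@x,(q-ctr)@y)
E
```

```text
[[0.633, -0.036], [0.681, -0.176], [0.489, -0.256], [0.441, -0.1]] [[0.566, -0.026], [0.49, -0.052]] [ 0.54803489 -0.09630566] [ 0.59783129 -0.08869176]
[np.float64(0.148), np.float64(0.208), np.float64(0.163), np.float64(0.203)] 0.050375118523114125
x [ 0.34742194 -0.93770891] y [0.93770891 0.34742194] yaw -1.2159759492526954
ctr [ 0.56109765 -0.14218494] tabmid [ 0.52785359 -0.03876359] hinge from tab [ 0.59038954 -0.2075512 ] hinge from ctr [ 0.5871543  -0.21251311] hub-> [ 0.58903068 -0.20695531]
lock 0.20309473379394855
ba [ 0.66900733 -0.00729769] box -0.08899479539945081 0.14805065617012553
bb [ 0.41915874 -0.18302813] box -0.011013676400591282 -0.14728720426972303
bc [ 0.38219561 -0.0975775 ] box -0.10398329516213754 -0.1522604370708861
camlens [ 0.52891801 -0.29090562] box 0.1282767900804405 -0.0818439610160324
ring [ 0.72487121 -0.08911932] box 0.007138420292191509 0.17200808285558014
```

Request:
step_arm(targets="-1 0.35 -0.5 0 0 0 -0.5; -1 0.35 -0.5 0 0 0 -0.953; -1 0.35 -0.5 0 0 0 -0.953; -1 0.35 -0.5 0 0 0 -0.953; -1 0.35 -0.5 0 0 0 -0.953; -1 0.35 -0.5 0 0 0 -0.953; -1 0.35 -0.5 0 0 0 -0.953; -1 0.35 -0.5 0 0 0 -0.953; -1 0.35 -0.5 0 0 0 -0.953; -1 0.35 -0.5 0 0 0 -0.953")

```text
clock: 0.93
eef_pos: [0.4009, 0.1953, 0.2309]
tool_rot: [0.573, 0.82, -0.0, -0.0]
ft_force: [-0.1, 0.4, -0.8]
grip_width: 0.0001
grasp_force: 0.0
```

Request:
step_arm(targets="-1 0.344 -0.489 -0.1 0 0 0; -1 0.344 -0.489 -0.1 0 0 0; -1 0.344 -0.489 -0.1 0 0 0; -1 0.344 -0.489 -0.1 0 0 0; -1 0.344 -0.489 -0.1 0 0 0; -1 0.344 -0.489 -0.1 0 0 0; -1 0.344 -0.489 -0.1 0 0 0; -1 0.344 -0.489 -0.1 0 0 0; -1 0.344 -0.489 -0.22 0 0 0; -1 0.344 -0.489 -0.22 0 0 0")

```text
clock: 1.77
eef_pos: [0.5722, -0.0475, 0.1182]
tool_rot: [0.572, 0.821, -0.0, -0.001]
ft_force: [-1.2, 0.8, -1.7]
grip_width: -0.0001
grasp_force: 0.0
```

```bash
python3 - <<'E'
from h import *
print(bot.get_obs()["joint_pos"])
a=bot.camera("scene")[200:310,180:340,::-1]; cv2.imwrite("pics/c1.png",cv2.resize(a,None,fx=4,fy=4,interpolation=cv2.INTER_CUBIC))
E
```

```text
[-8.31263679e-02  4.57978280e-01  1.62008156e-02  1.13188130e+00
  6.92807236e-04  1.13379515e+00]
```

View pics/c1.png

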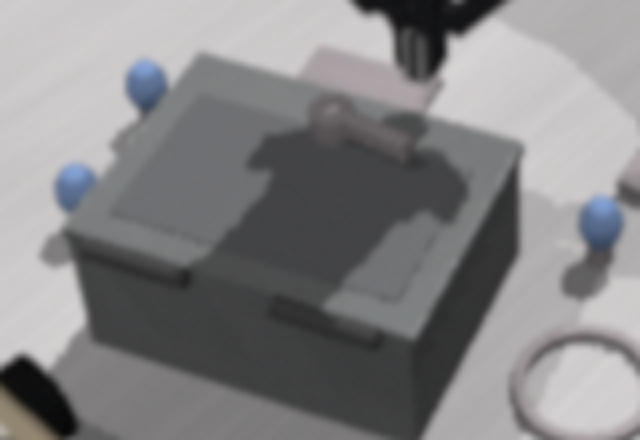

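The fingertips are in front of the lever near its end, at about (415,70) in the crop. I'll descend and push it round.

Request:
step_arm(targets="-1 0 0 -0.036 0 0 0; -1 0 0 -0.036 0 0 0; -1 0.01 -0.022 -0.036 0 0 0; -1 0.02 -0.044 -0.036 0 0 0; -1 0.028 -0.06 -0.036 0 0 0; -1 0.035 -0.077 -0.036 0 0 0; -1 0.035 -0.094 -0.036 0 0 0; -1 0.035 -0.111 -0.036 0 0 0; -1 0.031 -0.123 -0.036 0 0 0; -1 0.027 -0.135 -0.036 0 0 0")

```text
clock: 2.65
eef_pos: [0.5865, -0.1169, 0.1036]
tool_rot: [0.572, 0.82, 0.0, 0.0]
ft_force: [0.2, 2.1, 1.9]
grip_width: 0.0003
grasp_force: 0.8
```

Request:
step_arm(targets="-1 -0.004 -0.006 0 0 0 0; -1 -0.009 -0.011 0 0 0 0; -1 -0.013 -0.016 0 0 0 0; -1 -0.013 -0.016 0 0 0 0")

```text
clock: 2.98
eef_pos: [0.5794, -0.1244, 0.1034]
tool_rot: [0.572, 0.82, -0.0, 0.0]
ft_force: [0.0, -0.0, 1.5]
grip_width: -0.0
grasp_force: 0.2
```

```bash
python3 - <<'E'
from h import *
a=bot.camera("scene")[200:310,180:340,::-1]; cv2.imwrite("pics/c2.png",cv2.resize(a,None,fx=4,fy=4,interpolation=cv2.INTER_CUBIC))
i=bot.camera_info("scene")
H=np.array([.548,-.096,.114]); x=np.array([.347,-.938,0]);y=np.array([.938,.347,0])
for a in(1.25,1.4,1.57):
  u,v=proj(i,H+.052*(np.sin(a)*x+np.cos(a)*y)); print(a,(u-180)*4,(v-200)*4)
u,v=proj(i,H);print((u-180)*4,(v-200)*4)
E
```

```text
1.25 315.9952768319142 173.46251225649985
1.4 301.5384218328163 172.46610304576734
1.57 285.89362408832585 169.4618876924102
326.0615214955244 105.72934637142566
```

View pics/c2.png

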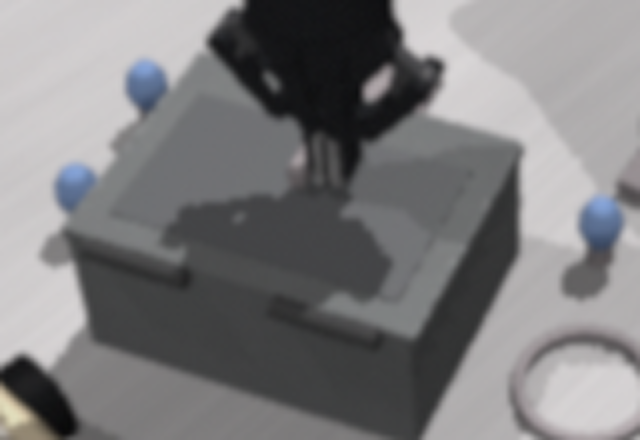

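The lever's end shows at about (297,168), left of the fingers, which is about 1.4 rad. I'll nudge it a bit more.

Request:
step_arm(targets="-1 -0.003 -0.001 0 0 0 0; -1 -0.006 -0.002 0 0 0 0; -1 -0.008 -0.003 0 0 0 0; -1 -0.008 -0.003 0 0 0 0")

```text
clock: 3.37
eef_pos: [0.5761, -0.1256, 0.1035]
tool_rot: [0.572, 0.82, 0.0, 0.0]
ft_force: [2.1, 0.5, 0.4]
grip_width: 0.0003
grasp_force: 0.8
```

Request:
step_arm(targets="-1 0.038 0.014 0 0 0 0; -1 0.038 0.014 0.05 0 0 0; -1 0.038 0.014 0.13 0 0 0; -1 0.038 0.014 0.2 0 0 0; -1 -0.166 0.41 0.23 0 0 0; -1 -0.166 0.41 0.23 0 0 0; -1 -0.166 0.41 0.23 0 0 0; -1 -0.166 0.41 0.23 0 0 0; -1 -0.166 0.41 0.23 0 0 0; -1 -0.166 0.41 0.23 -0.26 -0.1 0")

```text
clock: 4.2
eef_pos: [0.4913, 0.0799, 0.2187]
tool_rot: [0.571, 0.818, -0.036, 0.052]
ft_force: [0.3, -0.9, -0.3]
grip_width: -0.0002
grasp_force: 0.0
```

```bash
python3 - <<'E'
from h import *
im=bot.camera("top"); i=bot.camera_info("top")
a=im[140:330,335:555,::-1]; cv2.imwrite("pics/c3.png",cv2.resize(a,None,fx=3.15,fy=3.15,interpolation=cv2.INTER_CUBIC))
E
```

```text
(no output)
```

View pics/c3.png

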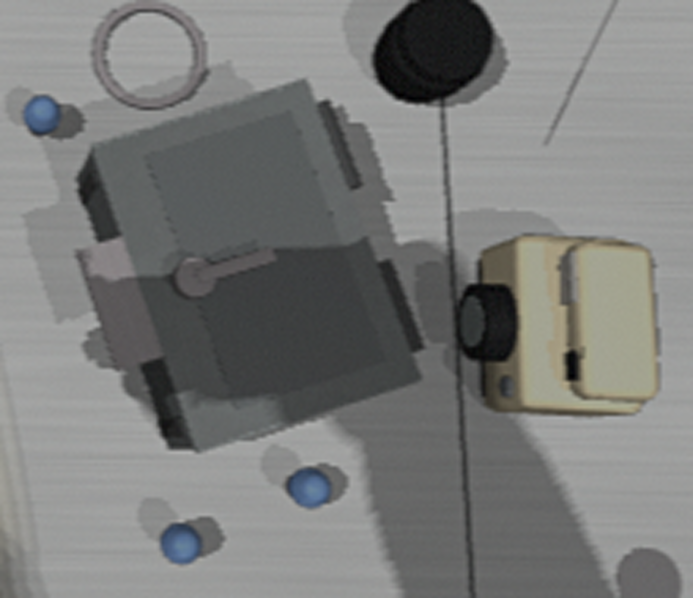

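The lever at (196,276)→(273,255) now points at the hinge, about 1.6 rad. The back right lid corner is really at (420,378), so the box's x axis is about (0.32,-0.947). Next I tilt the tool.

Request:
step_arm(targets="-1 0 0 0 -0.9 -0.305 0; -1 0 0 0 -0.9 -0.305 0; -1 0 0 0 -0.9 -0.305 0; -1 0 0 0 -0.9 -0.305 0; -1 0 0 0 -0.9 -0.305 0; -1 0 0 0 -0.9 -0.305 0; -1 0 0 0 -0.9 -0.305 0; -1 0 0 0 -0.9 -0.305 0")

```text
clock: 4.92
eef_pos: [0.4921, 0.0802, 0.2164]
tool_rot: [0.516, 0.746, -0.25, 0.34]
ft_force: [0.1, -0.7, 0.8]
grip_width: -0.0
grasp_force: 0.0
```

```bash
cat >> h.py <<'E'
X=np.array([.321,-.947,0]);Y=np.array([.947,.321,0]);E0=np.array([.528,-.039,.09])
def where():
    from scipy.spatial.transform import Rotation as R
    o=bot.get_obs(); r=R.from_quat(o["tool_rot"]).as_matrix(); p=np.array(o["eef_pos"]); d=p-E0
    print("p",p.round(4),"rel edge u,v,z mm",(1e3*np.array([d@X,d@Y,d[2]])).round(1),"z-axis in box",np.round([r[:,2]@X,r[:,2]@Y,r[2,2]],3),"y in box",np.round([r[:,1]@X,r[:,1]@Y,r[2,1]],3)); print(np.round(o["joint_pos"],2),o["ft_force"])
E
python3 -c "
from h import *
where()"
```

```text
p [0.4921 0.0802 0.2164] rel edge u,v,z mm [-124.4    4.3  126.4] z-axis in box [ 0.765  0.003 -0.644] y in box [-0.023  0.999 -0.023]
[ 0.62  0.42 -0.09  1.39 -0.82  1.98] [ 0.11495607 -0.71035281  0.84355146]
```

Request:
step_arm(targets="-1 0 0 -0.08 0 0 0; -1 0 0 -0.16 0 0 0; -1 0 0 -0.24 0 0 0; -1 0 0 -0.312 0 0 0; -1 0.01 -0.05 -0.312 0 0 0; -1 0.033 -0.124 -0.312 0 0 0; -1 0.033 -0.124 -0.312 0 0 0")

```text
clock: 5.5
eef_pos: [0.5094, 0.0116, 0.0625]
tool_rot: [0.52, 0.742, -0.25, 0.34]
ft_force: [-0.5, -0.4, 0.1]
grip_width: 0.0004
grasp_force: 0.0
```

```bash
python3 -c "
from h import *
where()
for n,(r,c) in dict(top=(140,335),scene=(180,180)).items():
    a=bot.camera(n)[r:r+130,c-20:c+140,::-1]; globals()[n]=a
cv2.imwrite('pics/c4.png',cv2.resize(np.hstack([top,scene]),None,fx=2.5,fy=2.5,interpolation=cv2.INTER_CUBIC))"
```

```text
p [0.5094 0.0116 0.0625] rel edge u,v,z mm [-53.9  -1.3 -27.5] z-axis in box [ 0.765 -0.001 -0.644] y in box [-0.013  1.    -0.017]
[ 0.49  0.56 -0.34  0.86 -0.86  1.8 ] [-0.52982843 -0.43047925  0.09495527]
```

View pics/c4.png

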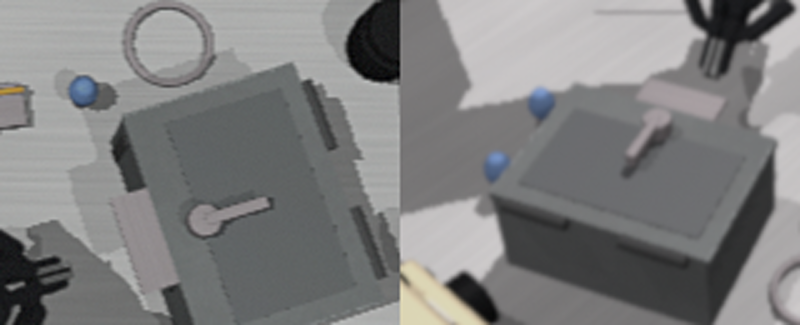

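The top crop shows the fingertips at (70,265), lined up with the tab at (145,240). I'll go under it.

Request:
step_arm(targets="-1 0.014 -0.04 -0.005 0 0 0; -1 0.028 -0.08 -0.005 0 0 0; -1 0.042 -0.117 -0.005 0 0 0; -1 0.042 -0.117 -0.005 0 0 0; -1 0.042 -0.117 -0.005 0 0 0")

```text
clock: 6.02
eef_pos: [0.5311, -0.0411, 0.0612]
tool_rot: [0.519, 0.744, -0.247, 0.341]
ft_force: [0.1, 0.1, -0.0]
grip_width: -0.0004
grasp_force: 0.0
```

```bash
python3 -c "
from h import *
where()
# rows from here: TCP = edge(th)+off, off rotates once th>40deg
d=np.array(bot.get_obs()['eef_pos'])-E0; u0,z0=d@X,d[2]
for t in range(0,111,6):
    p=np.radians(t); ex=.18*(1-np.cos(p)),.18*np.sin(p); a=np.radians(max(0,t-40)*.8); 
    o=np.array([8,-21])*1e-3; o=np.array([o[0]*np.cos(a)-o[1]*np.sin(a), -o[0]*np.sin(a)*1+o[1]*np.cos(a)]) if 0 else np.array([np.cos(a)*o[0]+np.sin(a)*o[1]*-1*-1, 0]) if 0 else np.array([o[0]*np.cos(a)+o[1]*np.sin(a), -o[0]*np.sin(a)+o[1]*np.cos(a)])
    w=((ex[0]+o[0]-u0)*X+np.array([0,0,ex[1]+o[1]-z0]))/.5; r=a*Y/(np.pi/4)
    print(t,w.round(3),r.round(3))
"
```

```text
p [ 0.5311 -0.0411  0.0612] rel edge u,v,z mm [  2.9   2.3 -28.8] z-axis in box [ 0.764  0.006 -0.645] y in box [-0.019  1.    -0.014]
[ 0.37  0.53 -0.39  0.69 -0.87  1.61] [ 0.14941319  0.08088886 -0.03821788]
0 [ 0.003 -0.01   0.016] [0. 0. 0.]
6 [ 0.004 -0.011  0.053] [0. 0. 0.]
12 [ 0.006 -0.017  0.091] [0. 0. 0.]
18 [ 0.009 -0.026  0.127] [0. 0. 0.]
24 [ 0.013 -0.039  0.162] [0. 0. 0.]
30 [ 0.019 -0.055  0.196] [0. 0. 0.]
36 [ 0.025 -0.075  0.227] [0. 0. 0.]
42 [ 0.033 -0.096  0.256] [0.034 0.011 0.   ]
48 [ 0.04  -0.118  0.282] [0.135 0.046 0.   ]
54 [ 0.048 -0.142  0.305] [0.236 0.08  0.   ]
60 [ 0.057 -0.168  0.325] [0.337 0.114 0.   ]
66 [ 0.067 -0.197  0.342] [0.438 0.148 0.   ]
72 [ 0.077 -0.226  0.355] [0.539 0.183 0.   ]
78 [ 0.087 -0.257  0.365] [0.64  0.217 0.   ]
84 [ 0.098 -0.289  0.372] [0.741 0.251 0.   ]
90 [ 0.109 -0.321  0.375] [0.842 0.285 0.   ]
96 [ 0.12  -0.354  0.375] [0.943 0.32  0.   ]
102 [ 0.131 -0.386  0.37 ] [1.044 0.354 0.   ]
108 [ 0.141 -0.417  0.363] [1.145 0.388 0.   ]
```

Request:
step_arm(targets="-1 0.003 -0.01 0.008 0 0 0; -1 0.003 -0.01 0.016 0 0 0; -1 0.003 -0.01 0.03 0 0 0; -1 0.004 -0.011 0.045 0 0 0; -1 0.005 -0.013 0.065 0 0 0; -1 0.006 -0.017 0.091 0 0 0; -1 0.008 -0.022 0.11 0 0 0; -1 0.009 -0.026 0.127 0 0 0; -1 0.011 -0.032 0.145 0 0 0; -1 0.013 -0.039 0.162 0 0 0")

```text
clock: 6.85
eef_pos: [0.5372, -0.0604, 0.1419]
tool_rot: [0.518, 0.744, -0.248, 0.341]
ft_force: [-0.2, 3.0, -1.6]
grip_width: -0.0001
grasp_force: 1.4
```

```bash
python3 -c "
from h import *
where()
for n,(r,c) in dict(top=(140,335),scene=(150,180)).items():
    a=bot.camera(n)[r:r+160,c-20:c+140,::-1]; globals()[n]=a
cv2.imwrite('pics/c5.png',cv2.resize(np.hstack([top,scene]),None,fx=2.5,fy=2.5,interpolation=cv2.INTER_CUBIC))"
```

```text
p [ 0.5372 -0.0604  0.1419] rel edge u,v,z mm [23.2  1.9 51.9] z-axis in box [ 0.765  0.006 -0.644] y in box [-0.021  1.    -0.016]
[ 0.33  0.4  -0.34  0.83 -0.87  1.55] [-0.23766463  2.96038345 -1.58510197]
```

View pics/c5.png

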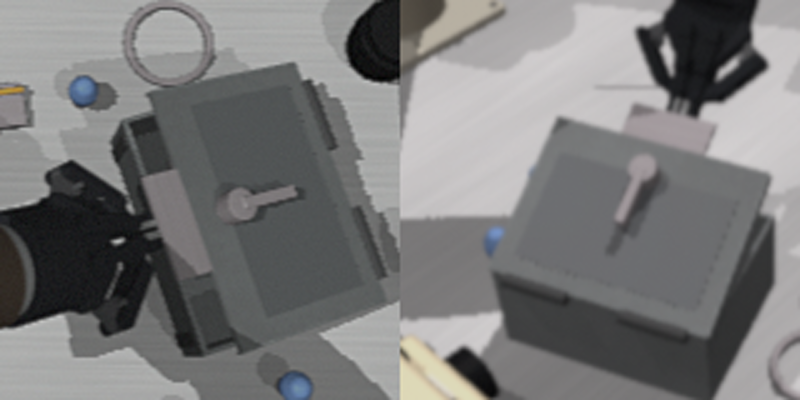

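The lid is rising on the fingers (tab over the fingertips at (155,230)), and the forces are low. I'll carry on along the arc.

Request:
step_arm(targets="-1 0.003 -0.008 0.017 0 0 0; -1 0.006 -0.016 0.034 0 0 0; -1 0.009 -0.026 0.05 0 0 0; -1 0.012 -0.036 0.065 0 0 0; -1 0.016 -0.046 0.08 0.017 0.006 0; -1 0.02 -0.057 0.094 0.034 0.011 0; -1 0.024 -0.068 0.107 0.085 0.028 0; -1 0.027 -0.079 0.12 0.135 0.046 0; -1 0.031 -0.091 0.132 0.185 0.063 0; -1 0.035 -0.103 0.143 0.236 0.08 0")

```text
clock: 7.78
eef_pos: [0.5543, -0.1129, 0.2133]
tool_rot: [0.539, 0.775, -0.194, 0.267]
ft_force: [-0.4, 0.0, -2.1]
grip_width: -0.0
grasp_force: 0.8
```

Request:
step_arm(targets="-1 0.004 -0.013 0.01 0.05 0.017 0; -1 0.009 -0.026 0.02 0.101 0.034 0; -1 0.014 -0.04 0.029 0.15 0.051 0; -1 0.019 -0.055 0.037 0.202 0.068 0; -1 0.024 -0.07 0.044 0.252 0.085 0; -1 0.029 -0.084 0.05 0.303 0.103 0; -1 0.034 -0.1 0.055 0.353 0.12 0; -1 0.039 -0.115 0.06 0.404 0.137 0; -1 0.044 -0.131 0.064 0.455 0.154 0; -1 0.05 -0.147 0.067 0.505 0.171 0")

```text
clock: 8.62
eef_pos: [0.5793, -0.1872, 0.2475]
tool_rot: [0.567, 0.814, -0.074, 0.105]
ft_force: [0.4, 0.2, 0.1]
grip_width: 0.0001
grasp_force: 0.1
```

```bash
python3 -c "
from h import *
where()
for n,(r,c) in dict(top=(140,335),scene=(130,180)).items():
    a=bot.camera(n)[r:r+180,c-20:c+140,::-1]; globals()[n]=a
cv2.imwrite('pics/c6.png',cv2.resize(np.hstack([top,scene]),None,fx=2.5,fy=2.5,interpolation=cv2.INTER_CUBIC))"
```

```text
p [ 0.5793 -0.1872  0.2475] rel edge u,v,z mm [156.8   1.  157.5] z-axis in box [ 0.254  0.006 -0.967] y in box [-0.026  1.    -0.001]
[-0.2   0.34  0.15  1.25 -0.22  1.  ] [0.35440326 0.22954373 0.1393802 ]
```

View pics/c6.png

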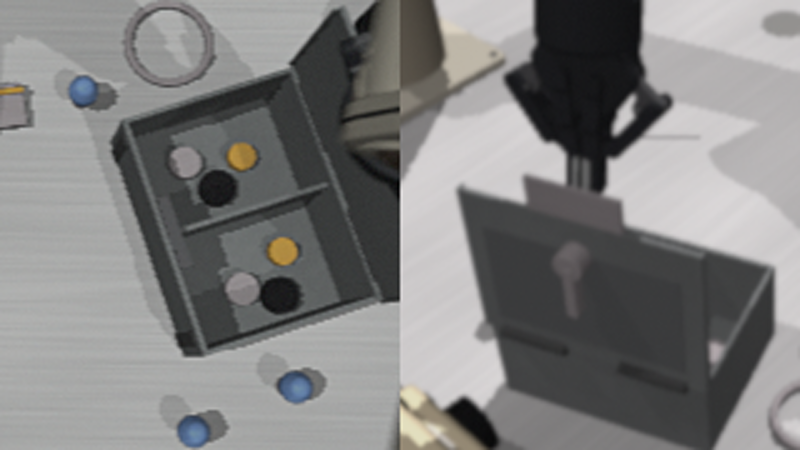

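The lid is close to upright. I'll push it gently past.

Request:
step_arm(targets="-1 0.005 -0.016 0 0 0 0; -1 0.01 -0.032 0 0.05 0.017 0; -1 0.016 -0.048 0 0.1 0.034 0; -1 0.021 -0.064 0 0.15 0.051 0; -1 0.026 -0.08 0 0.15 0.051 0; -1 0.032 -0.095 0 0.15 0.051 0; -1 0.032 -0.095 0 0.15 0.051 0; -1 0.032 -0.095 0 0.15 0.051 0; -1 0.032 -0.095 0 0.15 0.051 0")

```text
clock: 9.47
eef_pos: [0.5952, -0.2322, 0.2457]
tool_rot: [0.57, 0.819, -0.037, 0.055]
ft_force: [-1.1, -0.7, -0.6]
grip_width: 0.0002
grasp_force: 0.0
```

Now I'll back off up and away toward the front, then look.

Request:
step_arm(targets="-1 -0.02 0.06 0.02 0 0 0; -1 -0.05 0.14 0.06 0 0 0; -1 -0.08 0.22 0.1 0 0 0; -1 -0.1 0.3 0.12 0 0 0; -1 -0.14 0.4 0.12 0 0 0; -1 -0.18 0.5 0.12 0 0 0; -1 -0.18 0.5 0.12 0 0 0; -1 -0.18 0.5 0.12 0 0 0; -1 -0.18 0.5 0.12 0 0 0; -1 -0.18 0.5 0.12 0 0 0")

```text
clock: 10.3
eef_pos: [0.5053, 0.0175, 0.3061]
tool_rot: [0.57, 0.819, -0.037, 0.055]
ft_force: [1.3, -1.0, -0.1]
grip_width: 0.0001
grasp_force: 0.0
```

```bash
python3 -c "
from h import *
for n,(r,c) in dict(top=(120,335),scene=(130,180)).items():
    a=bot.camera(n)[r:r+220,c-20:c+180,::-1]; globals()[n]=a
cv2.imwrite('pics/c7.png',cv2.resize(np.hstack([top,scene]),None,fx=2,fy=2,interpolation=cv2.INTER_CUBIC))"
```

```text
(no output)
```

View pics/c7.png

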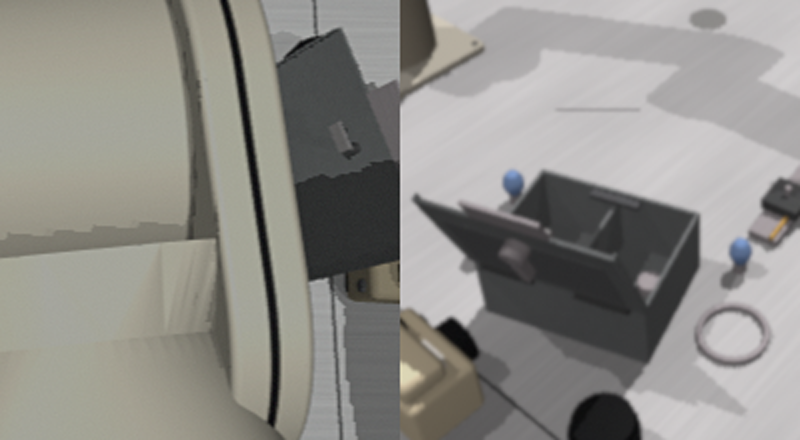

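The lid rests open, leaning back from the hinge (about (530,240) on the right). The bystanders that are in view look undisturbed.

```bash
python3 -c "
from workcell import bot
print(bot.job_done())"
```

```text
the job is handed in; nothing more can be done
None
```

The lock lever is turned to point at the hinge, the lid rests fully open by its own weight, and the job was handed in at about 10 s; in the last pictures nothing else had visibly moved, though the arm hid part of the top view, and the hand-in returned no verdict.

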